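Scoop the tank cap out from under the riser

TASK

The developing tank's round twist cap has slid beneath the low clear riser. Slide the flat scoop in under the riser's lip until the cap sits on its pan, draw it right out from beneath the riser, and leave the scoop flat on the worktop with the cap resting on it. Touch the cap only with the scoop, not with the gripper, and leave the oblong box under the riser where it is.

Things in the scene. Friction and masses are not known exactly. Their poses are not given: they have to be found in the camera images.
- scoop: Flat steel scoop, 220 g, on the worktop. Origin: underside, under the middle of its black upright post; +x to the front edge, z up. Post 34 mm (x) by 20 mm (y, pinch across it), top at z 90. Base plate 76 mm wide, 3 thick, x -50 to 135 (front edge); pan ahead of a 17 mm high wall at x 25-28; last 10 mm tapered to 1 mm. Side walls 13 mm high, x 28-105, 70 mm apart. Use it flat on the worktop.
- cap: Round black ribbed twist cap, 46 mm across, 19 high, 35 g, upright under the riser, left or right of its middle. Origin: centre of underside. Lower edge bevelled (underside flat 34 mm across). Pushed by the scoop it slides to the riser's back bar; pushed on, the scoop's edge goes under it and it rides up onto the pan, then comes along when the scoop is drawn back steadily.
- riser: Fixed clear shelf, 300 mm wide (y), 105 deep (x), open front. Origin: on the worktop under the middle of its front lip; +x runs in under it. Board 48-54 mm above the worktop; walls at y +-147. Aluminium back bar, front face at x 85, 8-20 mm above the worktop: stops the cap, but the pan's front passes beneath, up to its side walls. On top, at x 48-102, y -122 and +120: timer, funnel, up to z 110.
- box: Bystander: black oblong plastic box, 36 x 50 x 22 mm high, under the riser on the other side of the middle from the cap, at least 95 mm from it centre to centre. Leave it alone. Origin: centre of its underside.
Mind the look-alikes: they are no part of the job. Leave any blue or green look-alike of the scoop alone.

How it is judged (in metres and radians):
On the way:
1. the cap sits on the scoop's pan, still beneath the riser (x of cap in the frame of scoop between 0.045 and 0.122 m and y of cap in the frame of scoop between -0.035 and 0.035 m and z of cap in the frame of scoop below 0.012 m and angle between cap's own z axis and vertical below 0.2 rad and x of cap in the frame of riser above 0 m), for 0.1 s.
At the end, for the whole second after the job is handed in: Cap on the scoop's pan: centre 45-122 mm ahead of the post, within 35 mm of the midline, underside at most 12 mm above the scoop's, tilt under 0.2 rad; its centre 20 mm or more in front of the riser's lip; scoop flat on the worktop (under 6 mm high, 0.1 rad); both under 20 mm/s (x of cap in the frame of scoop between 0.045 and 0.122 m and y of cap in the frame of scoop between -0.035 and 0.035 m and z of cap in the frame of scoop below 0.012 m and angle between cap's own z axis and vertical below 0.2 rad and x of cap in the frame of riser below -0.02 m and height (world z) of scoop below 0.006 m and angle between scoop's own z axis and vertical below 0.1 rad and linear speed of each of cap, scoop below 0.02 m/s); the robot touches nothing.
It fails at once if the gripper or arm touches the cap (contact force between any of the fingers, the arm and cap above 0.5 N).
It fails at once if the oblong box is moved more than 20 mm (distance of box from where it was at the start of the episode above 0.02 m).
It also fails if it takes over 48 s, if anything falls off the work surface, if the arm or the gripper's body presses on something with over 40 N, if the wrist force passes 120 N, or if a joint passes its speed limit or range.

ROBOT

A 6-joint arm with a two-finger parallel gripper is mounted at the origin on the work surface. World frame = base frame: x ahead of the robot, y to its left, z up, the work surface at z = 0. Lengths are in mm, angles in rad, forces in N, time in s.
With the tool pointing down it reaches from about 300 to 825 mm from the base axis. Payload 5.4 kg.
Tool frame: the origin (TCP) lies at the very end of the fingers, on their centre line; the grasp point (between the pads) lies 19 mm behind it; z points along the fingers, y is the line along which they close (so a half turn about z gives the same grasp; the last joint's range is limited). The gripper opens to 92 mm and grips with 3 to 60 N. Pads are 20 mm wide; open, the fingers measure 128 mm over their backs; the gripper's body (75 mm by 189 mm) begins 69 mm behind the grasp point.
Start: joints at [-1.541, 0.158, 1.597, -0, 1.386, -0.21], TCP at [136.544, -558.535, 214.601] pointing down, gripper open.
Joint ranges: [-2.91, 2.91], [-0.94, 2.29], [0.18, 2.7], [-1.29, 4.43], [0.17, 2.64], [-3, 3]. Speed limits (rad/s): [2.57, 2.57, 3.14, 3.14, 3.14, 3.14].

INTERFACE

Orientations are given as a unit quaternion [w, x, y, z].
In Python, from cell import * gives the robot as it stands.
- The arm moves only by the tool move_arm, never from a script. Its argument "increments" is a list of rows, each a list of 5 numbers: the gripper's target within -1 to 1 (shut at 1, half-way at 0, fully open at -1), then the shift along the tool's x, y, z in m, then the turn about the tool's z in rad. A call has exactly 5 rows; each row shifts and turns the commanded pose from where the row before left it, along the tool's axes as they then stand; what a row does not reach is not made up. A row lasts 1/8 s, in which the tool goes at most 62.5 mm and 10.7 degrees, less where a joint would pass 70% of its speed; a pose out of reach is approached as far as the arm can. A call is refused whole if a number of a shift passes 0.0625 or a number of a turn 0.188, either way. A call with a gripper value outside its range is refused whole. The fingers move at their own pace and stop on an object; the grip force is fixed at half the most. Time passes only in rows, so rows that do not move let the fingers close, or fill a call up. It gives the time, the measured TCP pose, the force, the opening and the grip force at its end, in the units of the state.
- get_state(): the state, without advancing time (a new reading comes with each control period).
- snapshot(name): name is "scene" or "top" or "wrist"; returns (picture, depth): 400x640x3 uint8, blue, green, red; 400x640 float32, mm along the optical axis (not along the pixel's ray), 0 where there is no reading.
- camera_model(name): a dict with "fx", "fy", "cx", "cy" (pixels), "pose" (4x4, takes a point from camera to world coordinates). Camera axes: x right, y down, z forward; pixel columns grow to the right and rows downward; lengths in mm; the calibration is good to about 2 mm. A picture is of the moment at which its call begins: read the wrist's pose just before it. camera_model takes no time and is no camera call; for the wrist camera it gives the pose at the moment of the call.
- close_job(): hands the job in; it is judged then, once.
The state is a dict: "t": time; "joints": joint angles; "qd": joint speeds; "effort": joint torques, N m; "tool_pos": TCP position; "eef_rot": TCP orientation; "force": force on the tool from outside, world axes, zero at the start; "wrist_torque": the same for the moment, N m; "grip_width": finger opening in mm; "grasp_force": force on a finger pad.
Only numpy, scipy, OpenCV 4.12 (cv2) and the standard library are available. Lean on these libraries where they do the work, as an engineer would, in place of code of your own. Each camera call takes 0.05 s, during which the arm holds its last target. There are 200 camera calls.

## Working session

There is one attempt and no reset: what is moved stays moved. The work goes in short steps, Python scripts to look and compute and a tool call to move; the robot and the scene stay as the last step left them, time stands still between calls to the robot, and variables do not carry over. Pictures are saved under pics/ and viewed, at most 13 in all, crops included, and the job is handed in when it is done.

Besides the shell and the picture viewer there is one more tool, called after "Request:" as a command line: name --pt "numbers of a row" for each row, then --argument value for the rest. move_arm: Moves the arm, as the interface text tells. Its arguments: {"type":"object","properties":{"increments":{"type":"array","items":{"type":"array","items":{"type":"number"}}}},"required":["increments"]}

```bash
mkdir -p pics; python3 - <<'E'
from cell import *
import cv2,numpy as np
for n in ("scene","top"):
    p,d=snapshot(n); cv2.imwrite(f"pics/{n}.png",p); np.save(f"pics/{n}.npy",d); m=camera_model(n); print(n,m["fx"],m["cx"],m["cy"],np.round(m["pose"],3).tolist())
s=get_state();print(s["t"],s["tool_pos"],s["eef_rot"])
E
```

```text
scene 455.2851161032667 321.18420767662326 197.7518894341026 [[-0.527, 0.678, -0.513, 1077.657], [0.85, 0.408, -0.334, 229.822], [-0.017, -0.612, -0.791, 934.216], [0.0, 0.0, 0.0, 1.0]]
top 396.24834462471335 320.97132064892486 197.4848404182514 [[0.005, -0.998, 0.067, 427.485], [-1.0, -0.003, 0.022, -177.283], [-0.022, -0.067, -0.998, 998.68], [0.0, 0.0, 0.0, 1.0]]
0.1 [ 136.56067555 -557.96358355  213.72611425] [-8.42703287e-04  9.92819017e-01  1.19623067e-01  1.00576127e-04]
```

View pics/top.png

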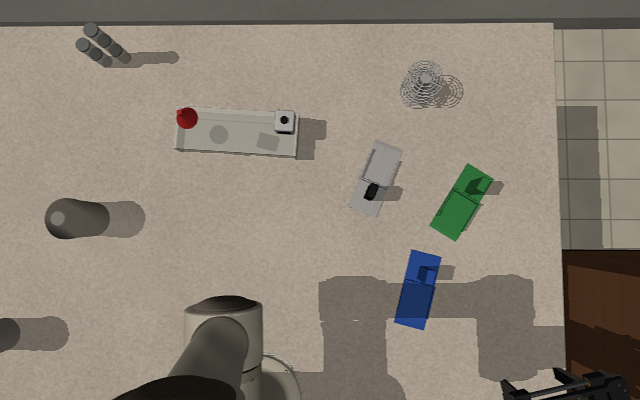

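View pics/scene.png

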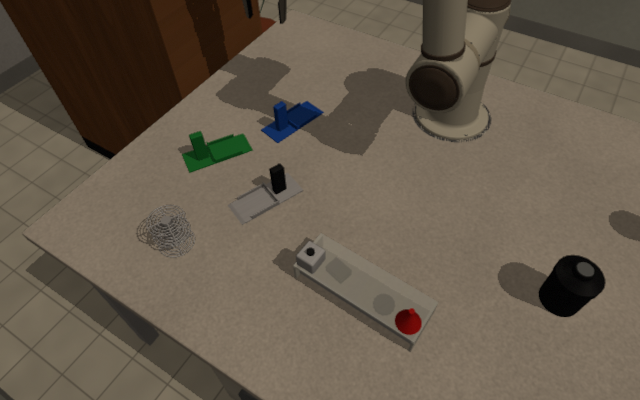

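The top view shows three scoops: steel at (375,178) with a black post at (371,191), green at (462,202) and blue at (418,290). The steel one fits the description, since the blue and green ones are look-alikes. Under the riser there is a round shape at (219,134), probably the cap, and an oblong one at (268,142), probably the box. I'll confirm both in an enlarged crop.

```bash
python3 - <<'E'
import cv2
p=cv2.imread("pics/top.png")
a=cv2.resize(p[95:225,160:420],None,fx=3,fy=3,interpolation=cv2.INTER_CUBIC)
cv2.imwrite("pics/crop.png",a)
E
```

```text
(no output)
```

View pics/crop.png

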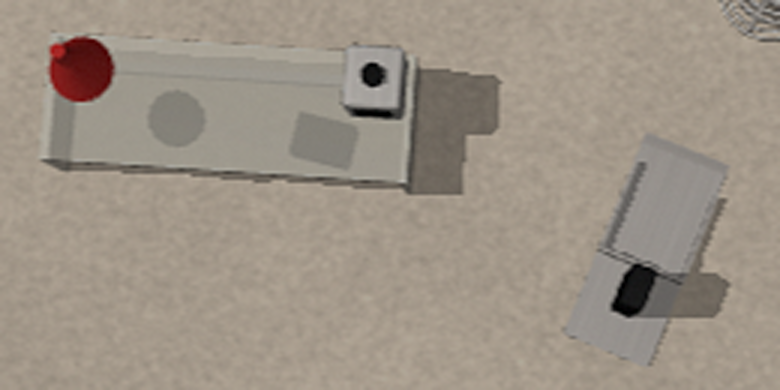

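The crop confirms it. The round disc at (218.7,134.3) is about 47 mm across and is the cap. The oblong at (268,142) is the box. The steel scoop's pan points up and right in the picture, and its black post is at about (371,191).

```bash
cat > h.py <<'E'
import numpy as np
def pix(m,u,v,z):
    P=np.array(m["pose"]); r=P[:3,:3]@[(u-m["cx"])/m["fx"],(v-m["cy"])/m["fy"],1]
    return P[:3,3]+r*(z-P[2,3])/r[2]
E
python3 - <<'E'
from cell import *
from h import *
m=camera_model("top")
f=lambda c,z:np.round(pix(m,160+c[0]/3-.33,95+c[1]/3-.33,z)[:2],1)
fl,fr=f((42,159),54),f((409,183),54); print("lip",fl,fr,np.linalg.norm(fl-fr),(fl+fr)/2)
print("back",f((51,35),54),f((418,57),54))
v=fl-fr; yaw=np.arctan2(-v[0],v[1]);print("riser yaw",yaw)
cap=f((176,118),19);R=np.array([[np.cos(yaw),-np.sin(yaw)],[np.sin(yaw),np.cos(yaw)]])
print("cap",cap,"in riser",(cap-(fl+fr)/2)@R, "box",(f((325,139),22)-(fl+fr)/2)@R)
F=[f(c,z) for c,z in(((649,134),1),((727,166),1),((649,366),3),((566,333),3))];print(F,[np.linalg.norm(F[i]-F[i-1]) for i in range(4)])
a=(F[0]+F[1])/2;b=(F[2]+F[3])/2;d=(a-b)/np.linalg.norm(a-b);o=b+50*d
print("scoop",o,np.arctan2(d[1],d[0]),"mid",(a+b)/2-d*42.5)
print("post px top ctr",f((637,285),90))
s=get_state();w,x,y,z=s["eef_rot"];print("toolx yaw",np.arctan2(2*(x*y+w*z),1-2*(y*y+z*z)),s["joints"])
E
```

```text
lip [610.9 202.3] [591.5 -95.7] 298.63080885936733 [601.2  53.3]
back [713.1 197.9] [ 694.4 -102.1]
riser yaw -0.06500893663473047
cap [652.5 103.9] in riser [47.9045014  53.82572569] box [ 37.64842631 -73.40930456]
[array([ 642.8, -294.4]), array([ 615.4, -359.9]), array([ 446.4, -293.2]), array([ 473.7, -224.1])] [np.float64(183.13082755232662), np.float64(71.00007042250027), np.float64(181.68624053571034), np.float64(74.29737545835653)]
scoop [ 506.39018718 -277.42730152] -0.3849858584767723 mid [ 505.1858409  -276.93929371]
post px top ctr [ 506.6 -274.2]
toolx yaw 0.23982018558153845 [-1.54106832e+00  1.58967758e-01  1.59810937e+00  4.93859303e-05
  1.38621220e+00 -2.10101619e-01]
```

Request:
move_arm --pt "-1 0 0 0 0.156" --pt "-1 0 0 0 0.156" --pt "-1 0 0 0 0.156" --pt "-1 0 0 0 0.157" --pt "-1 0 0 0 0"

```text
t: 0.72
tool_pos: [136.5, -558.2, 214.1]
eef_rot: [-0.0, 0.982, -0.191, -0.0]
force: [-1.2, 0.9, -0.0]
grip_width: 91.9
grasp_force: 0.0
```

Request:
move_arm --pt "-1 0.0237 -0.04 0 0" --pt "-1 0.0237 -0.04 0 0" --pt "-1 0.0237 -0.04 0 0" --pt "-1 0.0237 -0.04 0 0" --pt "-1 0.0237 -0.04 0 0"

```text
t: 1.35
tool_pos: [322.5, -416.6, 214.5]
eef_rot: [-0.0, 0.982, -0.19, -0.0]
force: [0.2, -0.7, -0.4]
grip_width: 91.7
grasp_force: 0.0
```

Request:
move_arm --pt "-1 0.0237 -0.04 0 0" --pt "-1 0.0237 -0.04 0 0" --pt "-1 0.0237 -0.04 0 0" --pt "-1 0.0237 -0.04 0 0" --pt "-1 0 0 0 0"

```text
t: 1.98
tool_pos: [471.1, -303.0, 214.3]
eef_rot: [-0.0, 0.982, -0.188, -0.0]
force: [-0.4, -0.8, -0.1]
grip_width: 91.6
grasp_force: 0.0
```

```bash
python3 - <<'E'
from cell import *
from h import *
import cv2
s=get_state();m=camera_model("wrist");p,d=snapshot("wrist");cv2.imwrite("pics/w1.png",p)
w,x,y,z=s["eef_rot"];print(s["t"],s["tool_pos"],np.arctan2(2*(x*y+w*z),1-2*(y*y+z*z)),s["eef_rot"])
print(np.round(m["pose"],3).tolist(),m["fx"])
np.save("pics/w1pose.npy",m["pose"])
E
```

```text
1.975 [ 471.09825008 -302.98164726  214.27133605] -0.3780122270047809 [-3.71904615e-04  9.82191369e-01 -1.87882847e-01 -1.09802298e-04]
[[-0.369, -0.901, -0.231, 534.952], [-0.93, 0.357, 0.093, -328.127], [-0.001, 0.249, -0.969, 384.311], [0.0, 0.0, 0.0, 1.0]] 282.3897832178884
```

View pics/w1.png

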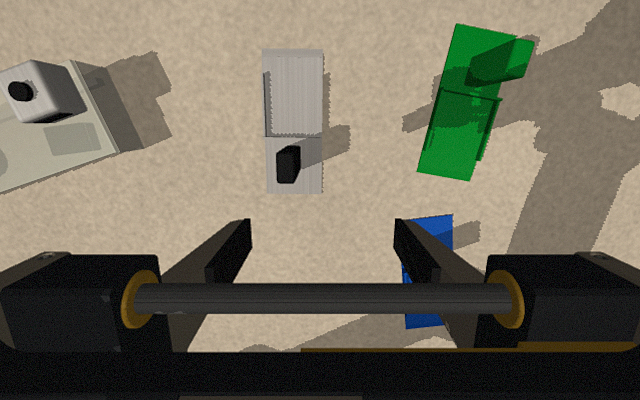

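The wrist view shows the steel scoop upright in the frame. Its front edge runs (262,49)-(323,48), its rear edge (265,194)-(323,193), and its post is at (288,165).

```bash
python3 - <<'E'
from cell import *
from h import *
import cv2
m=camera_model("wrist");m["pose"]=np.load("pics/w1pose.npy")
f=lambda c,z:pix(m,*c,z)[:2]
a=(f((262,49),1)+f((323,48),1))/2;b=(f((265,194),3)+f((323,193),3))/2
d=(a-b)/np.linalg.norm(a-b);o=(a+b)/2-d*42.5
print(np.linalg.norm(a-b),o,np.arctan2(d[1],d[0]))
p=cv2.imread("pics/w1.png");k=(p.max(2)<50).astype(np.uint8);k[210:]=0
n,l,st,c=cv2.connectedComponentsWithStats(k)
for i in range(1,n):
    if st[i,4]>200:print(st[i],c[i])
x0,y0,w,h,_=st[max(range(1,n),key=lambda i:(st[i,4] if abs(c[i][0]-288)<20 else 0))]
print(f((x0,y0),90),f((x0+w,y0),90),f((x0+w,y0+h),0))
q=np.array([471.1,-303.]);t=-.378;D=o-q
print("tool delta",D@[np.cos(t),np.sin(t)],D@[np.sin(t),-np.cos(t)])
E
```

```text
184.8100377903949 [ 505.09674137 -274.19702717] -0.3912543122421931
[464  68  55  19 272] [482.70220588  80.16176471]
[  8  82  25  19 378] [20.32804233 91.16402116]
[276 146  25  37 787] [287.89199492 163.8703939 ]
[ 529.68007833 -274.37493759] [ 520.17711676 -298.34846094] [ 468.65051618 -269.57860001]
tool delta 20.966634182759947 -39.3165349234698
```

Request:
move_arm --pt "-1 0.021 -0.039 0 0" --pt "-1 0 0 0 0.01" --pt "-1 0 0 0.05 0" --pt "-1 0 0 0.02 0" --pt "-1 0 0 0 0"

```text
t: 2.65
tool_pos: [501.3, -277.0, 142.6]
eef_rot: [-0.001, 0.98, -0.197, -0.002]
force: [0.5, 0.5, -0.0]
grip_width: 91.8
grasp_force: 0.0
```

```bash
python3 - <<'E'
from cell import *
from h import *
import cv2
s=get_state();m=camera_model("wrist");p,d=snapshot("wrist");cv2.imwrite("pics/w2.png",p)
w,x,y,z=s["eef_rot"];print(s["t"],s["tool_pos"],np.arctan2(2*(x*y+w*z),1-2*(y*y+z*z)))
np.save("pics/w2pose.npy",m["pose"])
E
```

```text
2.65 [ 501.27666155 -277.02005579  142.59195245] -0.39600836795706995
```

View pics/w2.png

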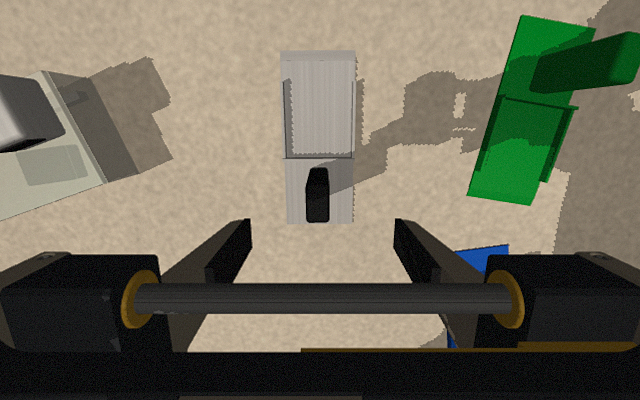

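The scoop is centred between the fingers: the post is at column 317 and the finger midpoint at column 322. I'll descend and grip.

Request:
move_arm --pt "-1 0.004 -0.002 0.03 0" --pt "-1 0 0 0.03 0" --pt "-1 0 0 0.0245 0" --pt "-1 0 0 0 0" --pt "1 0 0 0 0"

```text
t: 3.32
tool_pos: [509.1, -277.9, 62.3]
eef_rot: [0.001, 0.981, -0.196, 0.001]
force: [-0.3, -0.7, -0.1]
grip_width: 84.3
grasp_force: 0.0
```

Request:
move_arm --pt "1 0 0 0 0" --pt "1 0 0 0 0" --pt "1 0 0 0 0" --pt "1 0 0 0 0" --pt "1 0 0 0 0"

```text
t: 3.95
tool_pos: [508.0, -276.5, 60.0]
eef_rot: [-0.0, 0.981, -0.196, -0.0]
force: [0.4, 0.1, 0.5]
grip_width: 34.2
grasp_force: 0.0
```

Request:
move_arm --pt "1 0 0 0 0" --pt "1 0 0 0 0" --pt "1 0 0 0 0" --pt "1 0 0 -0.012 0" --pt "1 0 0 0 0"

```text
t: 4.58
tool_pos: [508.8, -277.2, 73.4]
eef_rot: [0.001, 0.981, -0.196, 0.001]
force: [0.4, 0.5, -2.4]
grip_width: 20.0
grasp_force: 30.0
```

```bash
python3 - <<'E'
from cell import *
from h import *
import cv2
s=get_state();m=camera_model("wrist");p,d=snapshot("wrist");cv2.imwrite("pics/w3.png",p)
w,x,y,z=s["eef_rot"];print(s["t"],s["tool_pos"],np.arctan2(2*(x*y+w*z),1-2*(y*y+z*z)),s["grip_width"],s["grasp_force"],s["force"],s["wrist_torque"])
np.save("pics/w3pose.npy",m["pose"])
E
```

```text
4.575 [ 508.75488897 -277.19180809   73.4328271 ] -0.3951910663509043 19.986591695438026 29.976756870746613 [ 0.44516859  0.53683045 -2.35080717] [ 0.10596539  0.10629255 -0.02216919]
```

View pics/w3.png

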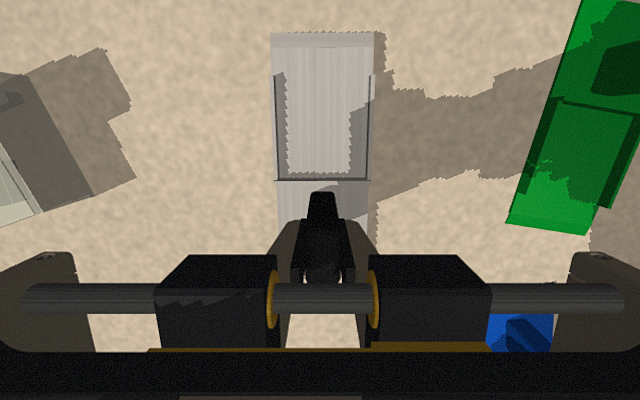

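The scoop is held and lifted clear: width 20 mm, 30 N grip, -2.4 N wrist force. Its front edge is at (271,33)-(376,32), square to the gripper. Next I'll carry it to the front of the riser.

Request:
move_arm --pt "1 0 0 -0.005 -0.11" --pt "1 0 0 0 -0.11" --pt "1 0 0 0 -0.11" --pt "1 -0.045 0 0 0" --pt "1 -0.045 0 0 0"

```text
t: 5.25
tool_pos: [417.2, -270.4, 76.8]
eef_rot: [0.0, 0.999, -0.032, -0.0]
force: [0.3, -0.2, -1.9]
grip_width: 19.8
grasp_force: 30.0
```

Request:
move_arm --pt "1 0 -0.02 0 0" --pt "1 0 -0.04 0 0" --pt "1 0 -0.04 0 0" --pt "1 0 -0.04 0 0" --pt "1 0 -0.04 0 0"

```text
t: 5.88
tool_pos: [430.7, -89.2, 77.4]
eef_rot: [0.0, 0.999, -0.032, 0.001]
force: [0.7, -0.8, -1.7]
grip_width: 19.8
grasp_force: 30.0
```

Request:
move_arm --pt "1 0 -0.04 0 0" --pt "1 0 -0.04 0 0" --pt "1 0 -0.04 0 0" --pt "1 0 -0.04 0 0" --pt "1 0 -0.02 0 0"

```text
t: 6.5
tool_pos: [441.9, 91.2, 77.3]
eef_rot: [-0.0, 1.0, -0.031, 0.0]
force: [0.7, -0.9, -2.2]
grip_width: 19.7
grasp_force: 30.0
```

```bash
cat > look.py <<'E'
import sys
from cell import *
from h import *
import cv2
n,k=sys.argv[1:3]
s=get_state();m=camera_model(n);p,d=snapshot(n);cv2.imwrite(f"pics/{k}.png",p)
w,x,y,z=s["eef_rot"];print(s["t"],s["tool_pos"],np.arctan2(2*(x*y+w*z),1-2*(y*y+z*z)),s["grip_width"],s["grasp_force"],s["force"],s["wrist_torque"])
np.save(f"pics/{k}pose.npy",m["pose"])
E
python3 look.py wrist w4
```

```text
6.5 [441.88822463  91.20559261  77.32987029] -0.0627528735716669 19.727976574021994 29.997855126857758 [ 0.7456635  -0.91227028 -2.183681  ] [ 0.00556252  0.04204963 -0.02474199]
```

View pics/w4.png

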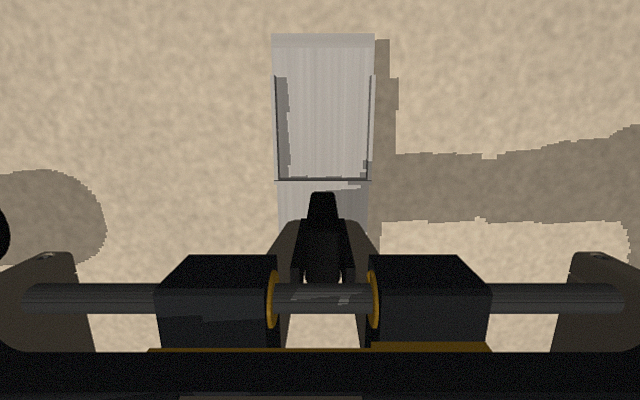

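```bash
python3 - <<'E'
from cell import *
from h import *
m=camera_model("wrist");m["pose"]=np.load("pics/w4pose.npy")
t=-.063;q=np.array([441.9,91.2])
for c,z in(((272,34),18),((375,34),18),((275,180),34),((371,180),34)):
    D=pix(m,*c,z)[:2]-q;print(D@[np.cos(t),np.sin(t)],D@[np.sin(t),-np.cos(t)])
E
```

```text
130.7335163791852 -37.60930001273166
130.77424945017867 37.85390323314311
24.938697600362634 -37.10135410752266
25.00983383511633 36.86450033374886
```

Request:
move_arm --pt "1 0 -0.026 0 0" --pt "1 0 0 0.008 0" --pt "1 0 0 0.006 0" --pt "1 0 0 0.002 0" --pt "1 0 0 0 0"

```text
t: 7.18
tool_pos: [443.3, 114.0, 60.9]
eef_rot: [0.0, 0.999, -0.033, -0.0]
force: [-0.0, -0.3, -2.9]
grip_width: 20.2
grasp_force: 30.0
```

Request:
move_arm --pt "1 0 -0.0035 0 0" --pt "1 0 0 0.001 0" --pt "1 0 0 0.0005 0" --pt "1 0 0 0 0" --pt "1 0 0 0 0"

```text
t: 7.8
tool_pos: [443.8, 118.0, 59.9]
eef_rot: [-0.0, 0.999, -0.033, 0.0]
force: [-2.2, 0.2, 2.3]
grip_width: 19.6
grasp_force: 30.0
```

Request:
move_arm --pt "1 0 0 0.0005 0" --pt "1 0 0 0.0005 0" --pt "1 0 0 0 0" --pt "1 0 0 0 0" --pt "1 0 0 0 0"

```text
t: 8.43
tool_pos: [443.9, 118.0, 59.9]
eef_rot: [0.0, 0.999, -0.032, -0.0]
force: [-7.4, -0.3, 12.9]
grip_width: 19.6
grasp_force: 30.0
```

Request:
move_arm --pt "1 0 0 -0.0008 0" --pt "1 0.01 0 0 0" --pt "1 0.015 0 0 0" --pt "1 0.015 0 0 0" --pt "1 0.01 0 0 0"

```text
t: 9.05
tool_pos: [493.8, 114.8, 59.8]
eef_rot: [-0.0, 0.999, -0.033, -0.001]
force: [-6.4, 0.8, 10.3]
grip_width: 19.3
grasp_force: 30.0
```

```bash
python3 look.py top t2; python3 -c "
import cv2
p=cv2.imread('pics/t2.png');cv2.imwrite('pics/t2c.png',cv2.resize(p[90:240,150:350],None,fx=3,fy=3,interpolation=cv2.INTER_CUBIC))"
```

```text
9.05 [493.75055577 114.84034196  59.84523209] -0.06515506874037158 19.333257617453587 30.002051889896393 [-6.40610069  0.80777974 10.25833131] [ 0.13766178  0.99693857 -0.00687003]
```

View pics/t2c.png

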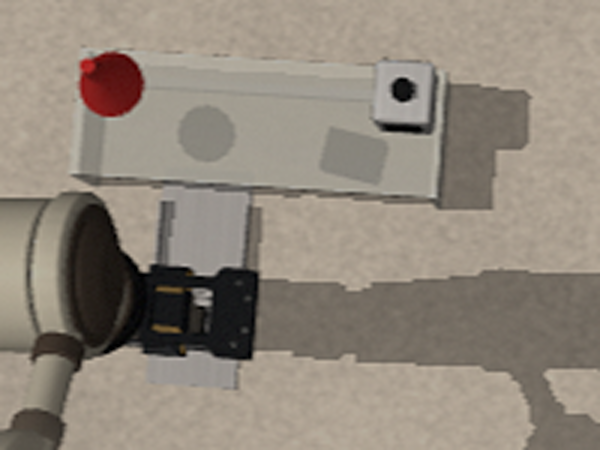

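The scoop (crop columns 157-250) is in line with the cap (crop (207,133)), and its front edge is just under the lip. I'll continue slowly.

Request:
move_arm --pt "1 0.006 0 -0.0004 0" --pt "1 0.008 0 0 0" --pt "1 0.008 0 0 0" --pt "1 0.008 0 0 0" --pt "1 0.008 0 0 0"

```text
t: 9.72
tool_pos: [531.2, 112.4, 59.9]
eef_rot: [-0.0, 0.999, -0.033, -0.001]
force: [-4.7, 0.8, 6.2]
grip_width: 19.3
grasp_force: 30.0
```

Request:
move_arm --pt "1 0.006 0 0 0" --pt "1 0.006 0 0 0" --pt "1 0.006 0 0 0" --pt "1 0.006 0 0 0" --pt "1 0.006 0 0 0"

```text
t: 10.35
tool_pos: [561.1, 110.5, 59.9]
eef_rot: [-0.0, 0.999, -0.033, -0.001]
force: [-4.9, -0.5, 5.7]
grip_width: 20.1
grasp_force: 30.0
```

```bash
python3 look.py top t3; python3 -c "
import cv2
p=cv2.imread('pics/t3.png');cv2.imwrite('pics/t3c.png',cv2.resize(p[90:240,150:350],None,fx=3,fy=3,interpolation=cv2.INTER_CUBIC))"
```

```text
10.35 [561.08775694 110.46763492  59.87161893] -0.06511112798721175 20.128984555667554 30.001267790794373 [-4.94087107 -0.46385934  5.67363794] [ 0.08825568  0.6774632  -0.02574818]
```

View pics/t3c.png

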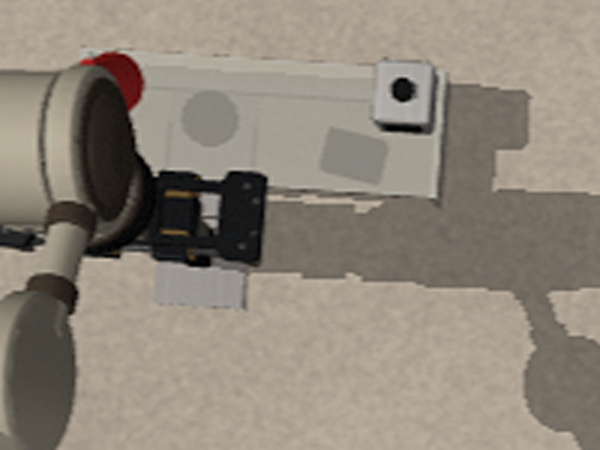

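The cap has slid back to crop (210,119), close to the back bar, and the pan edge is going under it. The scoop has about 22 mm further to go.

Request:
move_arm --pt "1 0.005 0 0 0" --pt "1 0.005 0 0 0" --pt "1 0.004 0 0 0" --pt "1 0.002 0 0 0" --pt "1 0 0 0 0"

```text
t: 11.02
tool_pos: [577.2, 109.4, 59.9]
eef_rot: [-0.0, 0.999, -0.033, -0.0]
force: [-4.7, 0.1, 5.1]
grip_width: 19.8
grasp_force: 30.0
```

Request:
move_arm --pt "1 0.002 0 0 0" --pt "1 0.002 0 0 0" --pt "1 0.002 0 0 0" --pt "1 0 0 0 0" --pt "1 0 0 0 0"

```text
t: 11.65
tool_pos: [583.2, 109.0, 59.9]
eef_rot: [-0.0, 0.999, -0.033, -0.0]
force: [-3.8, 0.6, 5.9]
grip_width: 19.8
grasp_force: 30.0
```

```bash
python3 look.py top t4; python3 -c "
import cv2,numpy as np
a=[cv2.resize(cv2.imread(f'pics/{k}.png')[95:185,160:300],None,fx=5,fy=3.3,interpolation=cv2.INTER_CUBIC) for k in('t3','t4')]
cv2.imwrite('pics/t4c.png',np.vstack(a))"
```

```text
11.65 [583.19766872 108.98000879  59.90276805] -0.06514490423987714 19.77102213784766 30.00103622674942 [-3.83967305  0.56135754  5.94898433] [0.04256938 0.51327828 0.01917291]
```

View pics/t4c.png

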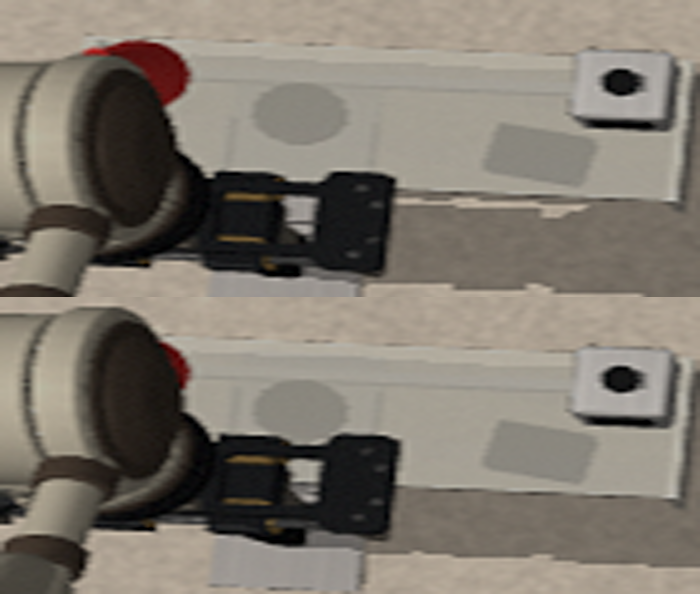

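The cap stayed against the bar while the side walls moved up around it, so it now sits about 84 mm ahead of the post. I'll draw it back steadily.

Request:
move_arm --pt "1 -0.002 0 0 0" --pt "1 -0.004 0 0 0" --pt "1 -0.006 0 0 0" --pt "1 -0.006 0 0 0" --pt "1 -0.006 0 0 0"

```text
t: 12.32
tool_pos: [559.2, 110.5, 59.9]
eef_rot: [-0.0, 0.999, -0.033, 0.0]
force: [7.6, -1.0, 3.9]
grip_width: 19.9
grasp_force: 30.0
```

Request:
move_arm --pt "1 -0.006 0 0 0" --pt "1 -0.006 0 0 0" --pt "1 -0.006 0 0 0" --pt "1 -0.006 0 0 0" --pt "1 -0.006 0 0 0"

```text
t: 12.95
tool_pos: [529.3, 112.4, 60.0]
eef_rot: [0.0, 0.999, -0.033, 0.0]
force: [4.8, -0.2, 0.1]
grip_width: 19.4
grasp_force: 30.0
```

Request:
move_arm --pt "1 -0.006 0 0 0" --pt "1 -0.006 0 0 0" --pt "1 -0.006 0 0 0" --pt "1 -0.006 0 0 0" --pt "1 -0.006 0 0 0"

```text
t: 13.58
tool_pos: [499.3, 114.4, 59.9]
eef_rot: [0.0, 0.999, -0.033, 0.0]
force: [2.4, -0.2, -2.2]
grip_width: 19.6
grasp_force: 30.0
```

Request:
move_arm --pt "1 -0.006 0 0 0" --pt "1 -0.006 0 0 0" --pt "1 -0.006 0 0 0" --pt "1 -0.006 0 0 0" --pt "1 -0.006 0 0 0"

```text
t: 14.2
tool_pos: [469.4, 116.4, 60.0]
eef_rot: [-0.0, 0.999, -0.033, 0.0]
force: [-0.5, 0.3, 0.7]
grip_width: 19.6
grasp_force: 30.0
```

Request:
move_arm --pt "1 -0.006 0 0 0" --pt "1 -0.006 0 0 0" --pt "1 -0.006 0 0 0" --pt "1 -0.004 0 0 0" --pt "1 -0.002 0 0 0"

```text
t: 14.82
tool_pos: [445.5, 117.9, 59.9]
eef_rot: [0.0, 0.999, -0.033, 0.0]
force: [4.6, -0.3, -0.2]
grip_width: 19.6
grasp_force: 30.0
```

```bash
python3 look.py wrist w5;python3 look.py top t5; python3 -c "
import cv2,numpy as np
a=cv2.resize(cv2.imread('pics/w5.png'),(400,250));b=cv2.resize(cv2.imread('pics/t5.png')[90:240,150:390],(400,250),interpolation=cv2.INTER_CUBIC)
cv2.imwrite('pics/c5.png',np.hstack([a,b]))"
```

```text
14.825 [445.46718235 117.90849188  59.89825467] -0.06516059101311479 19.561815205991287 30.002212822437286 [ 4.62276277 -0.29192399 -0.15618956] [-0.00178878 -0.47164025 -0.03824538]
14.875 [445.24605151 117.91214184  59.84323563] -0.06511586320675297 19.68929715690295 30.00137686729431 [ 0.50908553 -0.54460469  2.54615138] [-0.0064647  -0.20295958 -0.00896713]
```

View pics/c5.png

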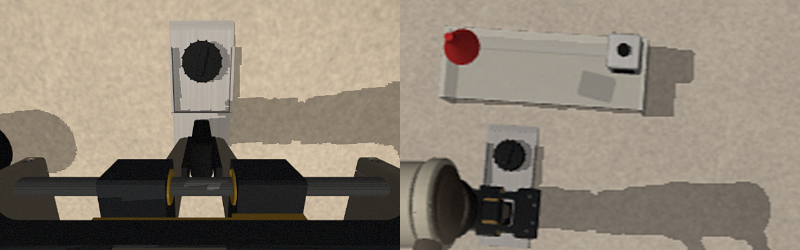

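The cap is centred on the pan between the side walls, well clear of the riser, and the box has not moved. I'll release the scoop and lift straight up.

Request:
move_arm --pt "0 0 0 0 0" --pt "-0.3 0 0 0 0" --pt "-0.3 0 0 0 0" --pt "-0.3 0 0 0 0" --pt "-0.3 0 0 0 0"

```text
t: 15.55
tool_pos: [445.5, 117.9, 59.7]
eef_rot: [-0.0, 0.999, -0.033, -0.0]
force: [0.1, -1.2, -0.1]
grip_width: 59.7
grasp_force: 0.0
```

Request:
move_arm --pt "-0.3 0 0 0 0" --pt "-0.3 0 0 -0.01 0" --pt "-0.3 0 0 -0.03 0" --pt "-0.3 0 0 -0.03 0" --pt "-0.3 0 0 -0.03 0"

```text
t: 16.18
tool_pos: [445.7, 117.9, 161.6]
eef_rot: [-0.0, 0.999, -0.033, 0.0]
force: [1.0, 0.2, 0.3]
grip_width: 59.7
grasp_force: 0.0
```

Request:
move_arm --pt "-0.3 0 0 -0.03 0" --pt "-0.3 0 0 -0.03 0" --pt "-0.3 0 0 0 0" --pt "-0.3 0 0 0 0" --pt "-0.3 0 0 0 0"

```text
t: 16.8
tool_pos: [444.7, 117.9, 218.4]
eef_rot: [0.0, 0.999, -0.033, -0.001]
force: [0.4, 0.1, 0.7]
grip_width: 59.9
grasp_force: 0.0
```

```bash
python3 - <<'E'
from cell import *
from h import *
import cv2
s=get_state();print(s["t"],s["tool_pos"],s["force"],s["grip_width"])
m=camera_model("top");p,d=snapshot("top");q=p[125:185,190:260];k=(q.max(2)<60).astype(np.uint8)
n,l,st,c=cv2.connectedComponentsWithStats(k)
for i in range(1,n):
    if st[i,4]>60: print(st[i],c[i],pix(m,c[i][0]+190,c[i][1]+125,22)[:2])
    
b=cv2.imread("pics/t5.png")[125:165,190:240].astype(int);print("top change near cap",np.abs(b-p[125:165,190:240]).mean())
E
```

```text
16.8 [444.72504768 117.87799881 218.38915968] [0.42001736 0.0634888  0.74580379] 59.9093659090807
[ 16  49  20  11 169] [25.28402367 54.77514793] [536.23850264 108.09765668]
top change near cap 2.270166666666667
```

```bash
python3 -c "
from cell import *
print(close_job())"
```

```text
the job is handed in; nothing more can be done
None
```

I handed the job in at about 17 s of robot time. The scoop is flat on the worktop in front of the riser with the cap on its pan, the gripper never touched the cap, and the box is where it was. `close_job()` gave no verdict.

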